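Secure a spatula in the wash basket

ROBOT

A 6-joint arm with a two-finger parallel gripper is mounted at the origin on the work surface. World frame = base frame: x ahead of the robot, y to its left, z up, the work surface at z = 0. Lengths are in m, angles in rad, forces in N, time in s.
With the tool pointing down it reaches from about 0.425 to 0.925 m from the base axis. Payload 12.5 kg.
Tool frame: the origin (TCP) lies at the very end of the fingers, on their centre line; the grasp point (between the pads) lies 19 mm behind it; z points along the fingers, y is the line along which they close (so a half turn about z gives the same grasp; the last joint's range is limited). The gripper opens to 85 mm and grips with 20 to 120 N. Pads are 22 mm wide; open, the fingers measure 114 mm over their backs; the gripper's body (76 mm by 85 mm) begins 54 mm behind the grasp point. The pads swing forward as they close: fully open they stand 13 mm farther back than shut.
Start: joints at [-1.334, 0.491, 1.559, -0, 1.092, -0.106], TCP at [0.21, -0.589, 0.231] pointing down, gripper open.
Joint ranges: [-3.1, 3.1], [-0.84, 2.19], [0.05, 2.79], [-1.13, 4.28], [0.06, 2.93], [-2.69, 2.69]. Speed limits (rad/s): [2.22, 2.22, 2.79, 3.14, 3.14, 3.14].

INTERFACE

Orientations are given as a 3x3 rotation matrix whose columns are the frame's x, y, z axes.
In Python, from plant import r, optics gives the robot as it stands.
- The arm moves only by the tool drive_tool, never from a script. Its argument "increments" is a list that holds one entry, the list of rows, each a list of 5 numbers: the opening, from -1 (shut) to 1 (fully open), then the shift along the tool's x, y, z as a fraction of full scale, then the turn about the tool's z as a fraction of full scale. A call has 1 to 12 rows; each row is the pose to reach, as a shift and turn from the pose commanded when the call began, along the tool's axes at that moment; what a row does not reach only later rows make up. Full scale, the value 1, is 600 mm for a shift and 45 degrees for a turn. A row lasts 1/8 s, in which the tool goes at most 62.5 mm and 10.7 degrees, less where a joint would pass 70% of its speed; a pose out of reach is approached as far as the arm can. A call with a number of a shift or a turn outside -1 to 1 is refused whole. A call with a gripper value outside its range is refused whole. The fingers move at their own pace and stop on an object; the grip force is fixed at half the most. Time passes only in rows, so rows that repeat a pose let the fingers close. It gives the time, the measured TCP pose, the force, the opening and the grip force at its end, in the units of the state.
- r.observe(): the state, without advancing time (a new reading comes with each control period).
- optics.capture(name): name is "scene" or "side" or "wrist"; returns a dict with "pixels" (400x640x3 uint8, red, green, blue), "fx", "fy", "cx", "cy" (pixels), "xyz" and "attitude" of the camera in the world. Camera axes: x right, y down, z forward; pixel columns grow to the right and rows downward; lengths in m; the calibration is good to about 2 mm. A picture is of the moment at which its call begins. There is no depth.
- r.finish_job(): hands the job in; it is judged then, once.
The state is a dict: "clock": time; "joints": joint angles; "dq": joint speeds; "tau": joint torques, N m; "position": TCP position; "tcp_rot": TCP orientation; "wrist_force": force on the tool from outside, world axes, zero at the start; "ft_torque": the same for the moment, N m; "opening": finger opening in m; "finger_force": force on a finger pad.
Only numpy, scipy, OpenCV 4.12 (cv2) and the standard library are available. Lean on these libraries where they do the work, as an engineer would, in place of code of your own. Each camera call takes 0.05 s, during which the arm holds its last target. There are 200 camera calls.

TASK

The red-handled spatula has to go through the dishwasher: pull it up out of its steel pot and lay it gently, sloping, in the white wash basket, its white head inside the basket down on the floor and its handle resting in the notch of the tall rail. Then swing the yellow-tipped keeper bar over the handle until it lies fully home in its catch, feeling for the stop and never forcing or banging anything. Leave both pots standing upright, the blue-handled spatula in its pot, and do not disturb the mug, the bowl or the bottle.

Things in the scene. Friction and masses are not known exactly. Their poses are not given: they have to be found in the camera images.
- spatula_red: Spatula 250 long, 100 g: flat white head 44 wide (own x), 10 thick (own y), 70 long, then a round red handle, diameter 16. Stands head down in a steel pot, leaning about 14 deg (towards its own +y) on the rim. Origin: centre of the head's free end face; own +z runs along the spatula to the handle's end at z = 250.
- spatula_red_handle (a point): Point on the red handle's axis, 165 from the head's free end: lies about over the notch when the spatula is in place in the basket.
- spatula_red_head (a point): Centre of the red spatula's white head, 35 from its free end.
- spatula_blue: The same spatula with a blue handle, standing in the other pot; to be left there. Origin and axes as for the red one.
- pot_red: Round steel pot, loose, 0.4 kg, holding the red spatula: 100 high, outer diameter 78 at the rim, inner diameter 72, floor 5 thick. Origin: centre of its underside. Looks the same as the other pot.
- pot_blue: Identical steel pot holding the blue spatula. Origin: centre of its underside.
- basket: White wash basket, fixed. Origin on the bench, z up. Floor x -100..100, y -120..34, 6 thick; walls 6 thick: 60 high at y = -120, 50 high at x = +-100. Tall rail 8 thick at y = 30, top z = 106, with a notch x -14..14 cut down to z = 76. In place, the spatula lies in the y-z plane: head end on the floor near y = -105, handle rising 32 deg to +y through the notch, jutting 70 past the rail.
- notch (a point): Middle of the notch's bottom edge in the rail, at basket (0, 30, 76); axes as the basket's.
- keeper (a joint): Keeper bar's hinge angle, rad: 0 = closed, lying level over the notch with its end in the catch; pi/2 = standing upright; up to 2.0 = leaning back open. It stays where it is left (stiff hinge, about 0.08 N m).
- keeper_hinge (a point): The keeper's hinge axis, at basket (-50, 30, 112); the axis runs along the basket's y. Site axes turn with the bar: own x along the bar to its tip.
- keeper_tip (a point): Centre of the yellow tip (20 long, 16 wide, 10 high), 105 from the hinge along the steel bar, whose section is 10 wide x 8 high and which is 115 long in all.
- catch (a point): The catch: a steel fork on the rail at basket (52, 30, 108) in which the bar's underside rests when closed.
- mug: White mug, 80 across, 85 high; a bystander. Origin: centre of its underside.
- bowl: Blue bowl, 130 across, 55 high; a bystander. Origin: centre of its underside.
- bottle: Yellow detergent bottle with green cap, 66 across, 190 high; a bystander. Origin: centre of its underside.
Mind the look-alikes: they are no part of the job. What is shaped like the pot_red but purple is not meant.

How it is judged:
On the way, in this order (a step that is already met when the one before it is completed fails the run):
1. the red spatula has been lifted clear of its pot (height (world z) of spatula_red above 0.095 m), for 0.1 s.
2. the red spatula lies in the basket, head inside and handle in the notch, with the keeper still open (x of spatula_red_handle in the frame of basket between -0.02 and 0.02 m and y of spatula_red_handle in the frame of basket between -0.005 and 0.075 m and z of spatula_red_handle in the frame of basket between 0.06 and 0.125 m and z of spatula_red_head in the frame of basket below 0.055 m and y of spatula_red_head in the frame of basket between -0.12 and -0.03 m and x of spatula_red_head in the frame of basket between -0.09 and 0.09 m and value of joint keeper above 0.4 rad), for 0.2 s.
At the end, for the whole second after the job is handed in: Red spatula at rest, head in the basket (centre under 55 mm), handle in the notch (20 mm sideways, 40 mm lengthwise); keeper within 0.07 rad of closed; pots upright; blue spatula in its pot, moved under 60 mm; mug, bowl, bottle upright, moved under 50 mm (x of spatula_red_handle in the frame of basket between -0.02 and 0.02 m and y of spatula_red_handle in the frame of basket between -0.005 and 0.075 m and z of spatula_red_handle in the frame of basket between 0.06 and 0.125 m and z of spatula_red_head in the frame of basket below 0.055 m and y of spatula_red_head in the frame of basket between -0.12 and -0.03 m and x of spatula_red_head in the frame of basket between -0.09 and 0.09 m and value of joint keeper between -0.05 and 0.07 rad and linear speed of spatula_red below 0.02 m/s and angle between each of pot_red, pot_blue's own z axis and vertical below 0.15 rad and not (horizontal distance between spatula_blue and pot_blue above 0.05 m or height (world z) of spatula_blue above 0.05 m or distance of pot_blue from where it was at the start of the episode above 0.06 m) and not (distance of any of mug, bowl, bottle from where it was at the start of the episode above 0.05 m or angle between any of mug, bowl, bottle's own z axis and vertical above 0.5 rad)); the robot touches nothing.
It fails at once if the red spatula is banged or pressed against the basket or keeper with over 50 N (contact force between spatula_red and basket above 50 N).
It fails at once if the fingers press on the basket or its keeper with over 60 N (contact force between the fingers and basket above 60 N).
It fails at once if a pot is tipped over (more than 0.6 rad) (angle between any of pot_red, pot_blue's own z axis and vertical above 0.6 rad).
It fails at once if the blue spatula is taken out of its pot, or its pot is shoved more than 60 mm (horizontal distance between spatula_blue and pot_blue above 0.05 m or height (world z) of spatula_blue above 0.05 m or distance of pot_blue from where it was at the start of the episode above 0.06 m).
It fails at once if the mug, bowl or bottle is knocked over or moved more than 50 mm (distance of any of mug, bowl, bottle from where it was at the start of the episode above 0.05 m or angle between any of mug, bowl, bottle's own z axis and vertical above 0.5 rad).
It also fails if it takes over 51 s, if anything falls off the work surface, if the arm or the gripper's body presses on something with over 40 N, if the wrist force passes 120 N, or if a joint passes its speed limit or range.

## Working session

There is one attempt and no reset: what is moved stays moved. The work goes in short steps, Python scripts to look and compute and a tool call to move; the robot and the scene stay as the last step left them, time stands still between calls to the robot, and variables do not carry over. Pictures are saved under pics/ and viewed, at most 10 in all, crops included, and the job is handed in when it is done.

Besides the shell and the picture viewer there is one more tool, called after "Emit:" by a JSON object that holds its "api" and its "payload". drive_tool: Moves the arm, as the interface text tells. Shift numbers are shares of 600 mm and turn numbers shares of 45 degrees, none past 1 either way. Its arguments: {"type":"object","properties":{"increments":{"type":"array"}},"required":["increments"]}

```bash
mkdir -p pics; ls; cat > h.py <<'E'
import numpy as np, cv2
from plant import r, optics
def cap(n,save=None):
    c=optics.capture(n)
    if save: cv2.imwrite('pics/'+save,cv2.cvtColor(np.asarray(c['pixels']),cv2.COLOR_RGB2BGR))
    return c
def ray(c,u,v):
    d=np.array(c['attitude'])@np.array([(u-c['cx'])/c['fx'],(v-c['cy'])/c['fy'],1.])
    return np.array(c['xyz']),d/np.linalg.norm(d)
def onz(c,u,v,z):
    o,d=ray(c,u,v); return o+d*(z-o[2])/d[2]
def proj(c,p):
    q=np.array(c['attitude']).T@(np.array(p)-np.array(c['xyz'])); return np.array([c['fx']*q[0]/q[2]+c['cx'],c['fy']*q[1]/q[2]+c['cy']])
def tri(*cs):  # (c,u,v)...
    A=np.zeros((3,3));b=np.zeros(3)
    for c,u,v in cs:
        o,d=ray(c,u,v);M=np.eye(3)-np.outer(d,d);A+=M;b+=M@o
    return np.linalg.solve(A,b)
E
python3 - <<'E'
from h import *
import pickle
np.set_printoptions(precision=4,suppress=True)
d={}
for n in('scene','side','wrist'):
    d[n]=cap(n,n+'0.png'); c=d[n]; print(n,c['fx'],c['xyz'],np.array(c['attitude']).tolist())
pickle.dump(d,open('d0.pkl','wb'))
s=r.observe();print(s)
E
```

```text
pics
scene 382.7999475321631 [1.2846 0.4118 0.9886] [[-0.5319432762219138, 0.6336271341261646, -0.5617410486882369], [0.8467099516734922, 0.3894766705132839, -0.3624778349954099], [-0.01089075843866345, -0.6684493832931185, -0.7436778962398173]]
side 381.8394508318922 [0.4673 0.6566 0.7671] [[-0.9798765775286044, -0.13951997892916523, 0.14274476624533128], [-0.19957246669774908, 0.6720276868027302, -0.7131266498363019], [0.003566980095940609, -0.7272640260938092, -0.6863485360972356]]
wrist 332.4931491069282 [ 0.2724 -0.5658  0.3745] [[0.3362871169274278, -0.9077350575778176, -0.2508546197159476], [-0.941759482409562, -0.32407285342478237, -0.08981014956446375], [0.00022864887983511988, 0.2664467130915932, -0.9638496235421654]]
{'clock': 0.15, 'joints': array([-1.3336,  0.4914,  1.5593,  0.    ,  1.0917, -0.1056]), 'dq': array([-0.0006, -0.    , -0.0013, -0.0008, -0.0001, -0.0003]), 'tau': array([  0.003 , -61.8708, -26.1692,  -0.0001,   0.0032,   0.    ]), 'position': array([ 0.2101, -0.5885,  0.2308]), 'tcp_rot': array([[ 0.9418,  0.3361, -0.0002],
       [ 0.3361, -0.9418,  0.0008],
       [ 0.0001, -0.0009, -1.    ]]), 'wrist_force': array([0.0679, 0.263 , 0.1656]), 'ft_torque': array([-0.0059, -0.0191, -0.0092]), 'finger_force': 0.0, 'opening': 0.08536501612157416}
```

View pics/scene0.png

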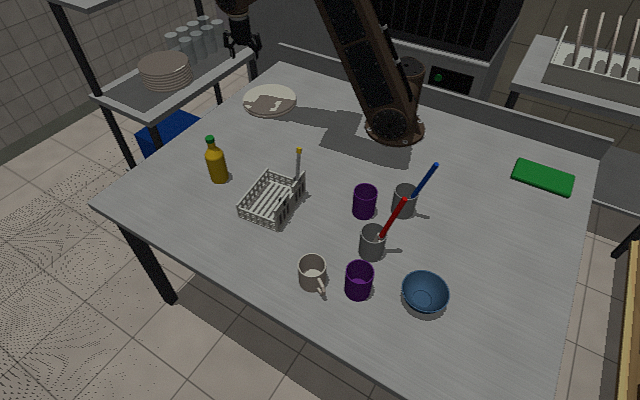

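View pics/side0.png

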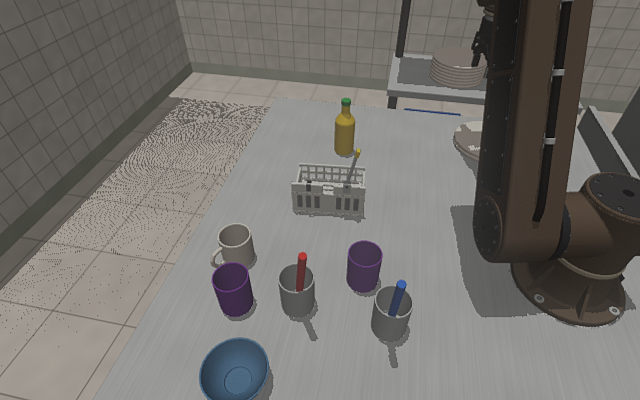

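Scene view: the red handle ends at (405,200) in the pot at (372,243). The blue one is at (436,165), in the pot at (404,200). The purple pots at (365,201) and (359,280) are decoys. The basket is at (272,200) with the keeper tip at (299,150).
Side view: red pot (297,290), red handle end (302,256), basket (330,190), keeper tip (358,152), hinge about (347,188).
The steel pot holding the red handle fits the description. I'll confirm it in one enlarged composite.

```bash
python3 - <<'E'
from h import *
import pickle
np.set_printoptions(precision=4,suppress=True)
d=pickle.load(open('d0.pkl','rb'))
R={}
for n in('scene','side'):
    p=np.asarray(d[n]['pixels']);h=cv2.cvtColor(p,cv2.COLOR_RGB2HSV)
    for nm,m in(('red',((h[...,0]<6)|(h[...,0]>174))&(h[...,1]>150)&(h[...,2]>70)),('yel',(h[...,0]>20)&(h[...,0]<32)&(h[...,1]>150)&(h[...,2]>90))):
        k,l,s,ce=cv2.connectedComponentsWithStats(m.astype(np.uint8))
        for i in range(1,k):
            if s[i,4]>8: 
                print(n,nm,s[i],ce[i])
                if nm=='red' and s[i,4]>100:
                    yx=np.argwhere(l==i); f=cv2.fitLine(yx[:,::-1].astype(np.float32),cv2.DIST_L2,0,.01,.01).ravel()
                    t=(yx[:,::-1]-f[2:])@f[:2]; R[n]=(f,t.min(),t.max()); print(f,t.min(),t.max())
# planes
N=[]
for n in R:
    f,a,b=R[n];c=d[n];o,d1=ray(c,*(f[2:]+a*f[:2]));_,d2=ray(c,*(f[2:]+b*f[:2]));nn=np.cross(d1,d2);nn/=np.linalg.norm(nn);N.append((nn,nn@o))
ax=np.cross(N[0][0],N[1][0]);ax/=np.linalg.norm(ax);ax*=np.sign(ax[2])
p0=np.linalg.lstsq(np.array([N[0][0],N[1][0]]),np.array([N[0][1],N[1][1]]),rcond=None)[0]
at=lambda z:p0+ax*(z-p0[2])/ax[2]
print('axis',ax,'lean',np.degrees(np.arccos(ax[2])),'az',np.degrees(np.arctan2(ax[1],ax[0])))
for z in(.1,.2,.22,.25):print(z,at(z),proj(d['scene'],at(z)),proj(d['side'],at(z)))
def crop(n,u,v,w,h,s=None):
    c=d[n];p=np.asarray(c['pixels'])[v:v+h,u:u+w];return cv2.resize(p[...,::-1],(400,300),interpolation=cv2.INTER_CUBIC)
im=np.vstack([np.hstack([crop('scene',230,140,80,96//2*2-36+0 or 60,),crop('scene',340,170,120,90)]),np.hstack([crop('side',280,145,100,75),crop('side',240,230,160,120)])])
cv2.imwrite('pics/comp.png',im)
E
```

```text
scene red [379 196  29  42 196] [392.949  215.6122]
[  0.5427  -0.8399 392.949  215.6122] -24.991547930178058 22.715718638959515
scene yel [297 147   5   7  23] [298.4348 149.7391]
scene yel [205 148  18  13 170] [212.9529 154.3588]
side red [299 253   8   7  47] [302.2766 255.8936]
side yel [336 113  19  13 150] [344.4733 120.1533]
side yel [357 149   3   5  12] [358.1667 150.5833]Traceback (most recent call last):
  File "<stdin>", line 20, in <module>
IndexError: list index out of range
```

```bash
python3 - <<'E'
from h import *
import pickle
d=pickle.load(open('d0.pkl','rb'))
def crop(n,u,v,w,h):
    return cv2.resize(np.asarray(d[n]['pixels'])[v:v+h,u:u+w,::-1],(400,300),interpolation=cv2.INTER_CUBIC)
im=np.vstack([np.hstack([crop('scene',220,145,120,90),crop('scene',340,170,120,90)]),np.hstack([crop('side',280,145,100,75),crop('side',240,230,160,120)])])
cv2.imwrite('pics/comp.png',im)
E
```

```text
(no output)
```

View pics/comp.png

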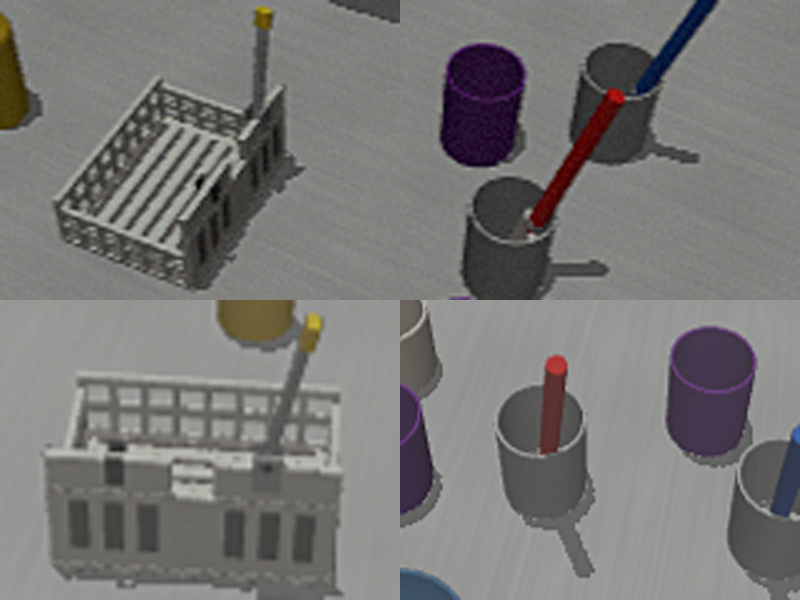

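The composite confirms the target: the red handle stands in a grey steel pot (scene 372,243; side 297,290), and both purple pots are empty. The keeper stands nearly upright at side (347,187) to (358,151). The catch is at side (309,185), and the rail faces the side camera.

```bash
cat >> h.py <<'E'
def redline(c,thr=95,hue=(6,172)):
    h=cv2.cvtColor(np.asarray(c['pixels']),cv2.COLOR_RGB2HSV)
    m=((h[...,0]<hue[0])|(h[...,0]>hue[1]))&(h[...,1]>thr)&(h[...,2]>50)
    k,l,s,ce=cv2.connectedComponentsWithStats(m.astype(np.uint8)); i=1+np.argmax(s[1:,4])
    xy=np.argwhere(l==i)[:,::-1]; f=cv2.fitLine(xy.astype(np.float32),cv2.DIST_L2,0,.01,.01).ravel()
    t=(xy-f[2:])@f[:2]; e=[f[2:]+t.min()*f[:2],f[2:]+t.max()*f[:2]]; e.sort(key=lambda q:q[1]); return e,s[i,4]
def axis(c1,e1,c2,e2):
    N=[]
    for c,e in((c1,e1),(c2,e2)):
        o,a=ray(c,*e[0]);_,b=ray(c,*e[1]);n=np.cross(a,b);n/=np.linalg.norm(n);N.append((n,n@o))
    ax=np.cross(N[0][0],N[1][0]);ax/=np.linalg.norm(ax);ax*=np.sign(ax[2])
    p=np.linalg.lstsq(np.array([N[0][0],N[1][0]]),np.array([N[0][1],N[1][1]]),rcond=None)[0]
    return p,ax
E
python3 - <<'E'
from h import *
import pickle
np.set_printoptions(precision=4,suppress=True)
d=pickle.load(open('d0.pkl','rb'));S,D=d['scene'],d['side']
e1,a1=redline(S);e2,a2=redline(D);print(e1,a1,e2,a2)
p,ax=axis(S,e1,D,e2);print('ax',ax,'lean',np.degrees(np.arccos(ax[2])),'az',np.degrees(np.arctan2(ax[1],ax[0])))
for z in(.07,.1,.22,.247):q=p+ax*(z-p[2])/ax[2];print(z,q,proj(S,q),proj(D,q))
print('handle end tri',tri((S,*e1[0]),(D,*e2[0])))
tip=tri((S,298.4,149.7),(D,358.2,150.6));print('tip',tip)
for n,u,v in(('hinge',346.7,187.5),('catch',308.7,185.5)):print(n,onz(D,u,v,.110))
print('rail L,R',onz(D,291.2,183.8,.106),onz(D,365.5,185.7,.106),'scene',onz(S,305.5,171.4,.106),onz(S,276,211,.106))
E
```

```text
[array([405.4987, 196.678 ]), array([379.7158, 236.8174])] 268 [array([302.5248, 251.8653]), array([299.0269, 290.185 ])] 292
ax [-0.1246  0.2187  0.9678] lean 14.577951257558874 az 119.66452216420639
0.07 [0.6059 0.2086 0.07  ] [379.0864 237.7973] [298.8678 291.9286]
0.1 [0.602  0.2154 0.1   ] [383.0051 231.6966] [299.343  286.7228]
0.22 [0.5865 0.2425 0.22  ] [400.4075 204.604 ] [301.6026 261.9676]
0.247 [0.5831 0.2486 0.247 ] [404.7546 197.8364] [302.2085 255.3306]
handle end tri [0.5833 0.2486 0.254 ]
tip [ 0.5333 -0.1216  0.2157]
hinge [ 0.5527 -0.1046  0.11  ]
catch [ 0.6525 -0.0921  0.11  ]
rail L,R [ 0.701  -0.0939  0.106 ] [ 0.5052 -0.1267  0.106 ] scene [ 0.5109 -0.1119  0.106 ] [ 0.7049 -0.0937  0.106 ]
```

Emit:
{"api": "drive_tool", "payload": {"increments": [[[1, 0, 0, -0.1, 0], [1, 0.05, -0.03, -0.2, -0.15], [1, 0.14, -0.085, -0.2, -0.3], [1, 0.23, -0.14, -0.2, -0.45], [1, 0.32, -0.2, -0.2, -0.6], [1, 0.41, -0.255, -0.2, -0.75], [1, 0.5, -0.31, -0.2, -0.9], [1, 0.59, -0.365, -0.2, -1], [1, 0.68, -0.42, -0.2, -1], [1, 0.77, -0.475, -0.2, -1], [1, 0.85, -0.525, -0.2, -1], [1, 0.886, -0.548, -0.2, -1]]]}}

```text
clock: 1.65
position: [0.6015, -0.0976, 0.3508]
tcp_rot: [[0.426, 0.905, -0.001], [0.905, -0.426, 0.0], [-0.0, -0.001, -1.0]]
wrist_force: [-0.8, -0.2, -0.6]
opening: 0.0858
finger_force: 0.0
```

Emit:
{"api": "drive_tool", "payload": {"increments": [[[1, 0, 0, 0, -0.2], [1, 0, 0, 0.03, -0.4], [1, 0, 0, 0.05, -0.6], [1, 0, 0, 0.05, -0.72], [1, 0, 0, 0.05, -0.72], [1, 0, 0, 0.05, -0.72]]]}}

```text
clock: 2.4
position: [0.6003, -0.1003, 0.3213]
tcp_rot: [[-0.12, 0.993, 0.0], [0.993, 0.12, -0.0], [-0.0, 0.0, -1.0]]
wrist_force: [0.0, -0.3, 0.1]
opening: 0.0853
finger_force: 0.0
```

```bash
python3 - <<'E'
from h import *
import pickle
np.set_printoptions(precision=4,suppress=True)
d={n:cap(n,n+'1.png') for n in('wrist','scene','side')}
pickle.dump(d,open('d1.pkl','wb'));s=r.observe();print(s['clock'],s['position'],s['tcp_rot'],s['joints'])
E
```

```text
2.55 [ 0.6002 -0.1003  0.3214] [[-0.1215  0.9926  0.0002]
 [ 0.9926  0.1215 -0.0002]
 [-0.0002  0.0002 -1.    ]] [-0.274   0.3931  1.4763 -0.0001  1.2719 -0.3958]
```

View pics/wrist1.png

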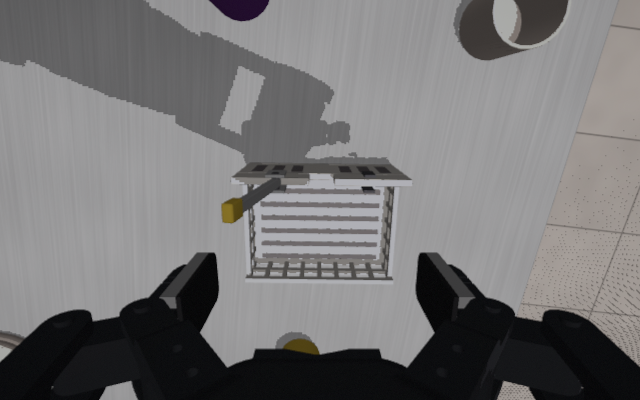

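The wrist view shows the basket: rail top from (234,180) to (411,183), notch near (321,178), keeper from hinge (~277,182) to tip (232,211). I'll enlarge it for exact pixels.

```bash
python3 - <<'E'
from h import *
p=cv2.imread('pics/wrist1.png')[155:290,222:422]
cv2.imwrite('pics/w1c.png',cv2.resize(p,None,fx=4,fy=4,interpolation=cv2.INTER_NEAREST))
E
```

```text
(no output)
```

View pics/w1c.png

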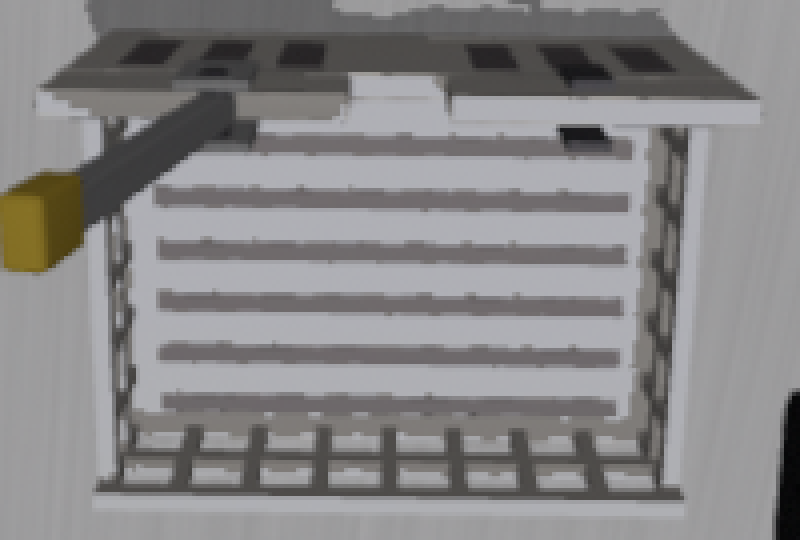

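```bash
python3 - <<'E'
from h import *
import pickle
np.set_printoptions(precision=4,suppress=True)
d=pickle.load(open('d1.pkl','rb'));W=d['wrist']
L=onz(W,232,180.5,.106);Rr=onz(W,412,182.75,.106);print(L,Rr,np.linalg.norm(Rr-L),'mid',(L+Rr)/2,'yaw',np.degrees(np.arctan2(*(Rr-L)[1::-1])))
print('notch',onz(W,321.2,181.5,.106))
a=onz(W,245.7,280,.06);b=onz(W,392.7,281.5,.06);print(a,b,np.linalg.norm(a-b),(a+b)/2,'yaw',np.degrees(np.arctan2(*(b-a)[1::-1])))
v=(L+Rr)/2-(a+b)/2;print('y az',np.degrees(np.arctan2(v[1],v[0])),np.linalg.norm(v[:2]))
h=lambda c:cv2.cvtColor(np.asarray(c['pixels']),cv2.COLOR_RGB2HSV)
o=[]
for n in('wrist','scene','side'):
    q=h(d[n]);m=((q[...,0]>18)&(q[...,0]<34)&(q[...,1]>120)&(q[...,2]>70)).astype(np.uint8)
    k,l,s,ce=cv2.connectedComponentsWithStats(m)
    for i in range(1,k):
        if s[i,4]>8: print(n,s[i],ce[i])
E
```

```text
[ 0.5076 -0.1206  0.106 ] [ 0.705  -0.0991  0.106 ] 0.19859394171784384 mid [ 0.6063 -0.1098  0.106 ] yaw 6.189413146088863
notch [ 0.6053 -0.1098  0.106 ]
[ 0.5226 -0.2671  0.06  ] [ 0.7206 -0.2454  0.06  ] 0.19921854508373749 [ 0.6216 -0.2563  0.06  ] yaw 6.258231195945233
y az 95.96346689014425 0.14723873117468533
wrist [222 199  21  24 423] [231.8322 210.2246]
wrist [284 339  35  15 323] [301.9412 345.8607]
scene [205 143  22  41 554] [215.0848 163.5108]
scene [296 147   5   7  26] [298.4231 149.9615]
side [335 106  20  49 767] [344.3755 131.811 ]
side [355 149   5   9  31] [357.3226 153.0323]
```

```bash
python3 - <<'E'
from h import *
import pickle
np.set_printoptions(precision=4,suppress=True)
d=pickle.load(open('d1.pkl','rb'));W,S,D=d['wrist'],d['scene'],d['side'];d0=pickle.load(open('d0.pkl','rb'))
print('blue end',tri((d0['scene'],436,165),(d0['side'],401,284)))
print('bottle',onz(d0['side'],345,150,0))
t=tri((W,231.8,210.2),(S,298.4,150),(D,358.1,150.6));print('tip',t)
B=np.array([.6087,-.1388,0]);c,s=np.cos(np.radians(6.2)),np.sin(np.radians(6.2));R=np.array([[c,-s,0],[s,c,0],[0,0,1]])
print('tip in basket',R.T@(t-B), 'angle',np.arctan2(t[2]-.112,(R.T@(t-B))[0]+.05))
for w in([-.05,.03,.112],[.052,.03,.108],[0,.03,.076]):print(proj(W,B+R@w),proj(D,B+R@w),proj(S,B+R@w))
st=r.observe();T=np.array([.5859,.2436,.206]);dl=st['tcp_rot'].T@(T-st['position']);print('delta frac',dl/.6)
p,ax=axis(S,redline(S)[0],D,redline(D)[0]);print(ax,p+ax*(.225-p[2])/ax[2])
E
```

```text
blue end [0.4115 0.272  0.2421]
bottle [ 0.603  -0.4269  0.    ]
tip [ 0.5342 -0.1193  0.2164]
tip in basket [-0.072   0.0275  0.2164] angle 1.7781983233440324
[275.4289 181.3631] [346.1489 184.4084] [297.3898 177.84  ]
[368.8671 181.7362] [307.9527 183.1611] [282.3859 199.4701]
[321.0977 175.469 ] [327.1659 193.3543] [290.7707 195.4513]
delta frac [0.5718 0.0459 0.1923]
[-0.126   0.2175  0.9679] [0.5859 0.2435 0.225 ]
```

Emit:
{"api": "drive_tool", "payload": {"increments": [[[1, 0.08, 0.006, 0, -0.1], [1, 0.17, 0.014, 0, -0.2], [1, 0.26, 0.02, 0, -0.3], [1, 0.35, 0.028, 0, -0.4], [1, 0.44, 0.035, 0, -0.505], [1, 0.53, 0.043, 0, -0.505], [1, 0.572, 0.046, 0, -0.505], [1, 0.572, 0.046, 0.05, -0.505], [1, 0.572, 0.046, 0.1, -0.505], [1, 0.572, 0.046, 0.15, -0.505], [1, 0.572, 0.046, 0.192, -0.505], [1, 0.572, 0.046, 0.192, -0.505]]]}}

```text
clock: 4.05
position: [0.585, 0.2435, 0.2046]
tcp_rot: [[-0.496, 0.868, -0.003], [0.868, 0.496, -0.001], [0.001, -0.003, -1.0]]
wrist_force: [0.2, 0.3, 0.5]
opening: 0.0853
finger_force: 0.0
```

Emit:
{"api": "drive_tool", "payload": {"increments": [[[-1, 0, 0, 0, 0], [-1, 0, 0, 0, 0], [-1, 0, 0, 0, 0], [-1, 0, 0, 0, 0], [-1, 0, 0, 0, 0], [-1, 0, 0, 0, 0]]]}}

```text
clock: 4.8
position: [0.5859, 0.2439, 0.2065]
tcp_rot: [[-0.497, 0.868, 0.001], [0.868, 0.497, 0.0], [-0.0, 0.001, -1.0]]
wrist_force: [0.6, 2.3, 4.7]
opening: 0.0145
finger_force: 58.4
```

```bash
python3 - <<'E'
from h import *
import pickle
np.set_printoptions(precision=4,suppress=True)
d={n:cap(n,n+'2.png') for n in('wrist','scene','side')};pickle.dump(d,open('d2.pkl','wb'))
st=r.observe();print(st)
S,D=d['scene'],d['side']
e1,e2=redline(S),redline(D);print(e1,e2);p,ax=axis(S,e1[0],D,e2[0]);print(ax,p+ax*(.225-p[2])/ax[2])
E
```

```text
{'clock': 4.95, 'joints': array([ 0.2904,  0.5282,  1.5631,  0.0001,  1.049 , -0.2292]), 'dq': array([-0.0021,  0.0006,  0.0013,  0.0008,  0.0009, -0.0004]), 'tau': array([ -0.9081, -59.9087, -22.7391,  -0.294 ,   0.607 ,   0.0833]), 'position': array([0.5859, 0.2439, 0.2065]), 'tcp_rot': array([[-0.4965,  0.868 ,  0.0011],
       [ 0.868 ,  0.4965,  0.0004],
       [-0.0002,  0.0012, -1.    ]]), 'wrist_force': array([1.0112, 1.6154, 4.8497]), 'ft_torque': array([ 0.3965, -0.4378,  0.1322]), 'finger_force': 58.46017777919769, 'opening': 0.014928000460763608}
([array([397.5155, 208.9624]), array([379.7948, 236.8697])], np.int32(163)) ([array([304.2421, 251.9055]), array([299.3298, 291.2906])], np.int32(269))
[-0.1349  0.2148  0.9673] [0.5834 0.2434 0.225 ]
```

Emit:
{"api": "drive_tool", "payload": {"increments": [[[-1, 0, 0, -0.01, 0], [-1, 0, 0, -0.03, 0], [-1, 0, 0, -0.06, 0], [-1, 0, 0, -0.1, 0], [-1, 0, 0, -0.14, 0], [-1, 0, 0, -0.18, 0], [-1, 0, 0, -0.22, 0], [-1, 0, 0, -0.24, 0], [-1, 0, 0, -0.24, 0], [-1, 0, 0, -0.24, 0]]]}}

```text
clock: 6.2
position: [0.5853, 0.2436, 0.349]
tcp_rot: [[-0.496, 0.868, -0.002], [0.868, 0.496, -0.001], [0.0, -0.002, -1.0]]
wrist_force: [0.2, -0.3, -0.5]
opening: 0.0148
finger_force: 58.5
```

```bash
python3 - <<'E'
from h import *
import pickle
np.set_printoptions(precision=4,suppress=True)
d={n:cap(n,n+'3.png') for n in('scene','side')};pickle.dump(d,open('d3.pkl','wb'))
st=r.observe();print(st['clock'],st['position'],st['opening'],st['wrist_force'],st['finger_force'])
S,D=d['scene'],d['side']
e1,e2=redline(S),redline(D);print(e1,e2);p,ax=axis(S,e1[0],D,e2[0]);print(ax,np.degrees(np.arccos(ax[2])),p+ax*(st['position'][2]+.019-p[2])/ax[2])
im=np.hstack([cv2.imread('pics/scene3.png')[100:300,300:500],cv2.imread('pics/side3.png')[130:330,200:400]])
cv2.imwrite('pics/c3.png',cv2.resize(im,(800,400)))
E
```

```text
6.3 [0.5854 0.2436 0.3491] 0.014276512970392546 [ 0.0857  0.0529 -1.4412] 58.48904013633728
([array([406.6678, 169.9813]), array([386.4832, 204.2843])], np.int32(217)) ([array([301.5027, 189.9649]), array([297.3332, 249.094 ])], np.int32(468))
[-0.1263  0.2124  0.969 ] 14.30598938276161 [0.5831 0.2427 0.3681]
```

View pics/c3.png

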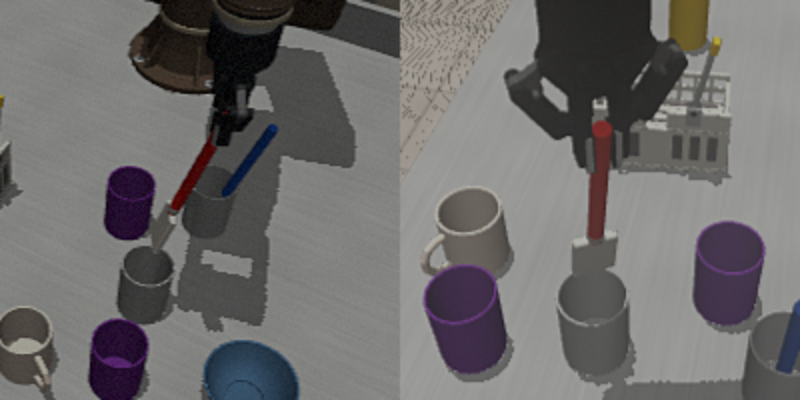

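Lifted cleanly; in the side crop the head hangs above the upright steel pot (~(597,330)). Next I carry it over the basket.

Emit:
{"api": "drive_tool", "payload": {"increments": [[[-1, -0.03, -0.015, 0, 0.05], [-1, -0.09, -0.044, 0, 0.1], [-1, -0.16, -0.078, 0, 0.16], [-1, -0.23, -0.112, 0, 0.22], [-1, -0.3, -0.146, 0, 0.28], [-1, -0.37, -0.18, 0, 0.34], [-1, -0.44, -0.215, 0, 0.4], [-1, -0.51, -0.249, 0, 0.46], [-1, -0.57, -0.278, 0, 0.525], [-1, -0.61, -0.298, 0, 0.525], [-1, -0.633, -0.309, 0, 0.525], [-1, -0.633, -0.309, 0, 0.525]]]}}

```text
clock: 7.8
position: [0.6129, -0.1789, 0.3498]
tcp_rot: [[-0.105, 0.994, -0.0], [0.994, 0.105, 0.0], [0.0, -0.0, -1.0]]
wrist_force: [0.3, 0.6, -1.9]
opening: 0.0148
finger_force: 58.5
```

Emit:
{"api": "drive_tool", "payload": {"increments": [[[-1, 0, 0, 0.03, 0], [-1, 0, 0, 0.07, 0], [-1, 0, 0, 0.11, 0], [-1, 0, 0, 0.15, 0], [-1, 0, 0, 0.18, 0], [-1, 0, 0, 0.188, 0], [-1, 0, 0, 0.188, 0]]]}}

```text
clock: 8.68
position: [0.6133, -0.1775, 0.2377]
tcp_rot: [[-0.107, 0.994, 0.0], [0.994, 0.107, -0.0], [-0.0, 0.0, -1.0]]
wrist_force: [0.1, -0.4, -0.2]
opening: 0.0144
finger_force: 58.6
```

```bash
python3 - <<'E'
from h import *
import pickle
np.set_printoptions(precision=4,suppress=True)
d={n:cap(n,n+'4.png') for n in('scene','side','wrist')};pickle.dump(d,open('d4.pkl','wb'))
st=r.observe();print(st['clock'],st['position'],st['tcp_rot'],st['opening'],st['wrist_force'],st['finger_force'])
S,D=d['scene'],d['side']
e1,e2=redline(S),redline(D);print(e1,e2);p,ax=axis(S,e1[0],D,e2[0]);print(ax,np.degrees(np.arccos(ax[2])),p+ax*(st['position'][2]+.019-p[2])/ax[2])
im=np.hstack([cv2.imread('pics/scene4.png')[100:250,200:350],cv2.imread('pics/side4.png')[80:230,260:410]])
cv2.imwrite('pics/c4.png',cv2.resize(im,(800,400)))
E
```

```text
8.825 [ 0.6135 -0.1779  0.2382] [[-0.1071  0.9942  0.0013]
 [ 0.9942  0.1071 -0.0006]
 [-0.0007  0.0012 -1.    ]] 0.014606289354740499 [ 0.5366 -0.6857 -0.5267] 58.55128347873688
([array([264.9468, 154.8255]), array([260.9435, 178.9906])], np.int32(104)) ([array([330.9614, 113.9981]), array([331.0056, 160.    ])], np.int32(235))
[-0.0245  0.2436  0.9696] 14.172885541294846 [ 0.6119 -0.1806  0.2572]
```

View pics/c4.png

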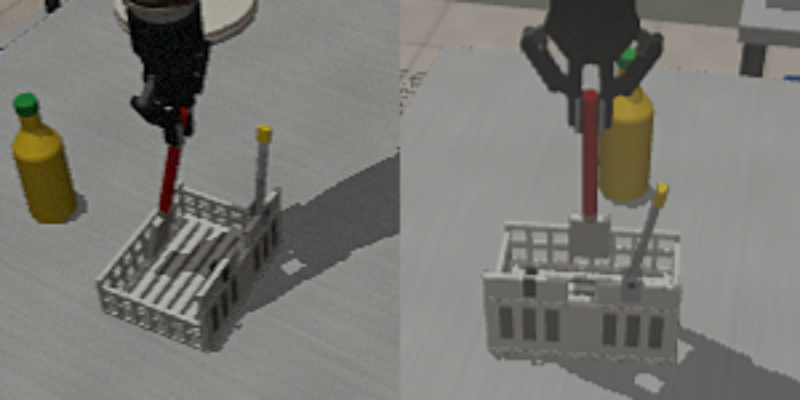

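Head is over the basket, leaning towards the rail (side crop: handle (590,150), head (588,238), in line with the notch at (582,288)). Next I lower it to touch.

Emit:
{"api": "drive_tool", "payload": {"increments": [[[-1, 0, 0, 0.01, 0], [-1, 0, 0, 0.02, 0], [-1, 0, 0, 0.03, 0], [-1, 0, 0, 0.038, 0], [-1, 0, 0, 0.043, 0], [-1, 0, 0, 0.046, 0], [-1, 0, 0, 0.049, 0], [-1, 0, 0, 0.052, 0]]]}}

```text
clock: 9.82
position: [0.6137, -0.1779, 0.2074]
tcp_rot: [[-0.107, 0.994, 0.002], [0.994, 0.107, -0.0], [-0.001, 0.002, -1.0]]
wrist_force: [-1.9, 4.4, 16.9]
opening: 0.0149
finger_force: 60.3
```

Emit:
{"api": "drive_tool", "payload": {"increments": [[[-1, 0, 0, 0.003, 0], [-1, 0, 0, 0.006, 0], [-1, 0, 0, 0.006, 0]]]}}

```text
clock: 10.2
position: [0.6145, -0.1776, 0.2071]
tcp_rot: [[-0.107, 0.994, 0.006], [0.994, 0.107, -0.002], [-0.002, 0.006, -1.0]]
wrist_force: [-3.9, 7.6, 31.1]
opening: 0.0145
finger_force: 62.5
```

Contact force runs along the spatula's axis (friction lock). I'll back off a little and pivot it over along an arc.

Emit:
{"api": "drive_tool", "payload": {"increments": [[[-1, 0, 0, -0.005, 0], [-1, 0.006, 0, -0.003, 0], [-1, 0.012, 0, -0.002, 0], [-1, 0.018, 0, 0, 0], [-1, 0.024, 0, 0.002, 0], [-1, 0.03, 0, 0.004, 0], [-1, 0.036, 0, 0.006, 0], [-1, 0.036, 0, 0.006, 0]]]}}

```text
clock: 11.2
position: [0.6117, -0.1565, 0.2008]
tcp_rot: [[-0.107, 0.994, 0.003], [0.994, 0.107, -0.002], [-0.002, 0.003, -1.0]]
wrist_force: [-1.4, 1.8, 13.3]
opening: 0.0146
finger_force: 60.9
```

```bash
cat > look.py <<'E'
from h import *
import sys
np.set_printoptions(precision=4,suppress=True)
S,D=cap('scene','s%s.png'%sys.argv[1]),cap('side','d%s.png'%sys.argv[1])
st=r.observe();print(st['clock'],st['position'],st['opening'],'F',st['wrist_force'],'T',st['ft_torque'])
B=np.array([.6087,-.1388,0]);c,s=np.cos(np.radians(6.2)),np.sin(np.radians(6.2));R=np.array([[c,-s,0],[s,c,0],[0,0,1]])
print('tcp basket mm',1e3*R.T@(st['position']-B))
e1,e2=redline(S),redline(D);p,ax=axis(S,e1[0],D,e2[0]);a=R.T@ax
q=p+ax*(st['position'][2]+.019-p[2])/ax[2]
print('axis basket',a,'theta',np.degrees(np.arccos(a[2])),'at grip z mm',1e3*R.T@(q-B),'head end mm(L226)',1e3*(R.T@(q-B)-.226*a))
print('px',e1,e2)
E
python3 look.py 5
```

```text
11.3 [ 0.6117 -0.1566  0.2009] 0.014550047065492367 F [-1.1026  2.5222 13.1741] T [-0.0615  0.2816 -0.0047]
tcp basket mm [  1.0994 -18.0403 200.8526]
axis basket [0.0048 0.3437 0.9391] theta 20.106922418245748 at grip z mm [ -0.6204 -20.5467 219.8526] head end mm(L226) [ -1.708  -98.2318   7.6266]
px ([array([270.806, 165.577]), array([263.4158, 186.4388])], np.int32(94)) ([array([329.6318, 131.9376]), array([330.5583, 170.9868])], np.int32(183))
```

Emit:
{"api": "drive_tool", "payload": {"increments": [[[-1, 0.008, 0, 0.002, 0], [-1, 0.016, 0, 0.005, 0], [-1, 0.024, 0, 0.008, 0], [-1, 0.031, 0, 0.011, 0], [-1, 0.046, 0, 0.018, 0], [-1, 0.06, 0, 0.026, 0], [-1, 0.074, 0, 0.034, 0], [-1, 0.088, 0, 0.043, 0], [-1, 0.102, 0, 0.052, 0], [-1, 0.115, 0, 0.062, 0], [-1, 0.115, 0, 0.062, 0]]]}}

```text
clock: 12.68
position: [0.6038, -0.0874, 0.1619]
tcp_rot: [[-0.108, 0.994, 0.001], [0.994, 0.108, -0.0], [-0.001, 0.001, -1.0]]
wrist_force: [-0.1, 1.1, 7.9]
opening: 0.0146
finger_force: 60.1
```

```bash
python3 look.py 6
```

```text
12.775 [ 0.6039 -0.0878  0.1622] 0.01451531121635244 F [-0.3553  1.7382  6.4545] T [-0.2792  0.0312 -0.0288]
tcp basket mm [  0.738   51.2576 162.165 ]
axis basket [-0.004   0.646   0.7634] theta 40.239402788694214 at grip z mm [ -1.1426  48.6553 181.165 ] head end mm(L226) [ -0.2443 -97.334    8.6475]
px ([array([289.608 , 176.8998]), array([269.6051, 190.4156])], np.int32(106)) ([array([326.7158, 162.0507]), array([329.7778, 179.218 ])], np.int32(70))
```

Emit:
{"api": "drive_tool", "payload": {"increments": [[[-1, 0.006, 0, 0.005, 0], [-1, 0.013, 0, 0.01, 0], [-1, 0.025, 0, 0.022, 0], [-1, 0.036, 0, 0.033, 0], [-1, 0.047, 0, 0.045, 0], [-1, 0.058, 0, 0.058, 0], [-1, 0.068, 0, 0.071, 0], [-1, 0.068, 0, 0.071, 0]]]}}

```text
clock: 13.78
position: [0.5989, -0.0469, 0.1183]
tcp_rot: [[-0.108, 0.994, -0.001], [0.994, 0.108, 0.0], [0.0, -0.001, -1.0]]
wrist_force: [0.2, 1.6, 3.2]
opening: 0.0141
finger_force: 58.4
```

```bash
python3 look.py 7
```

```text
13.875 [ 0.5991 -0.0474  0.119 ] 0.014528217193168701 F [-0.2764  0.7945  3.1656] T [-0.2363 -0.0625 -0.0802]
tcp basket mm [  0.3258  91.8633 119.001 ]
axis basket [-0.0146  0.8364  0.5479] theta 56.776437154860176 at grip z mm [ -0.2385  91.7441 138.001 ] head end mm(L226) [  3.0698 -97.2848  14.174 ]
px ([array([300.8478, 189.1554]), array([273.8244, 194.0256])], np.int32(112)) ([array([328.6035, 182.8545]), array([324.572, 193.843])], np.int32(52))
```

Emit:
{"api": "drive_tool", "payload": {"increments": [[[-1, 0.004, 0, 0.004, 0], [-1, 0.006, 0, 0.008, 0], [-1, 0.008, 0, 0.011, 0], [-1, 0.01, 0, 0.014, 0], [-1, 0.01, 0, 0.014, 0]]]}}

```text
clock: 14.5
position: [0.5985, -0.0413, 0.1106]
tcp_rot: [[-0.107, 0.994, -0.0], [0.994, 0.107, -0.0], [-0.0, -0.0, -1.0]]
wrist_force: [0.4, 0.3, 2.4]
opening: 0.0142
finger_force: 58.4
```

Emit:
{"api": "drive_tool", "payload": {"increments": [[[-1, 0.001, 0, 0.002, 0], [-1, 0.002, 0, 0.004, 0], [-1, 0.002, 0, 0.004, 0]]]}}

```text
clock: 14.88
position: [0.5985, -0.0403, 0.1084]
tcp_rot: [[-0.107, 0.994, 0.0], [0.994, 0.107, -0.0], [-0.0, 0.0, -1.0]]
wrist_force: [-0.7, -0.3, 5.0]
opening: 0.0145
finger_force: 58.5
```

```bash
python3 look.py 8; python3 - <<'E'
import cv2,numpy as np
im=np.hstack([cv2.imread('pics/s8.png')[140:240,220:340],cv2.imread('pics/d8.png')[120:220,270:390]])
cv2.imwrite('pics/c8.png',cv2.resize(im,(800,333),interpolation=cv2.INTER_CUBIC))
E
```

```text
14.975 [ 0.5985 -0.0403  0.1085] 0.014253628581578286 F [-0.5958 -0.0831  4.1638] T [-0.4088 -0.0359 -0.0083]
tcp basket mm [  0.4537  99.0422 108.456 ]
axis basket [-0.0148  0.8711  0.4909] theta 60.59912158059741 at grip z mm [ -0.4512 100.4091 127.456 ] head end mm(L226) [  2.8959 -96.4551  16.5088]
px ([array([302.886 , 191.8705]), array([274.8686, 194.6974])], np.int32(111)) ([array([328.2739, 184.8172]), array([324.6016, 199.4032])], np.int32(69))
```

View pics/c8.png

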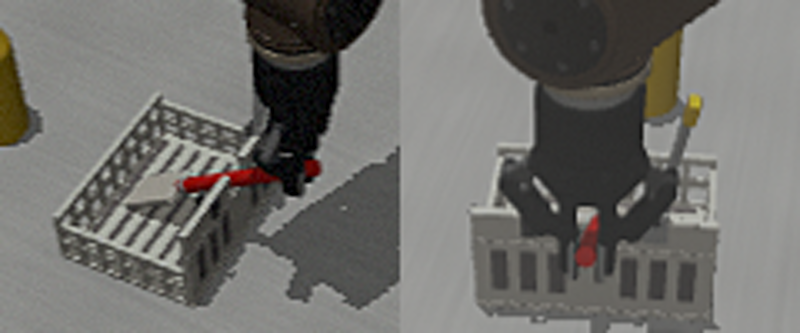

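The spatula lies sloped with its head on the floor and the handle through the notch (left crop: head (150,192), handle to (315,168)). One more small feel for contact before I release.

Emit:
{"api": "drive_tool", "payload": {"increments": [[[-1, 0, 0, 0.002, 0], [-1, 0, 0, 0.003, 0], [-1, 0, 0, 0.003, 0]]]}}

```text
clock: 15.35
position: [0.5987, -0.0404, 0.1071]
tcp_rot: [[-0.107, 0.994, 0.001], [0.994, 0.107, -0.0], [-0.001, 0.001, -1.0]]
wrist_force: [-0.4, -0.5, 8.6]
opening: 0.0146
finger_force: 58.7
```

Emit:
{"api": "drive_tool", "payload": {"increments": [[[-0.5, 0, 0, 0, 0], [-0.2, 0, 0, 0, 0], [0, 0, 0, 0, 0], [0, 0, 0, 0, 0], [0, 0, 0, -0.02, 0], [0, 0, 0, -0.06, 0], [0, 0, 0, -0.12, 0], [0, 0, 0, -0.18, 0], [0, 0, 0, -0.24, 0], [0, 0, 0, -0.24, 0]]]}}

```text
clock: 16.6
position: [0.5992, -0.0403, 0.2541]
tcp_rot: [[-0.107, 0.994, 0.006], [0.994, 0.107, -0.001], [-0.002, 0.005, -1.0]]
wrist_force: [0.5, -0.0, -0.5]
opening: 0.043
finger_force: 0.0
```

```bash
python3 look.py 9; python3 - <<'E'
from h import *
c=cap('wrist')
im=[cv2.resize(x,(400,300),interpolation=cv2.INTER_CUBIC) for x in (cv2.imread('pics/s9.png')[140:230,220:340],cv2.imread('pics/d9.png')[130:220,270:390])]
w=np.asarray(c['pixels'])[...,::-1]; im.append(cv2.resize(w[:300],(400,300)))
im.append(np.zeros((300,400,3),np.uint8))
cv2.imwrite('pics/c9.png',np.vstack([np.hstack(im[:2]),np.hstack(im[2:])]))
E
```

```text
16.7 [ 0.5982 -0.0401  0.2509] 0.04265336334816731 F [-0.6719  0.4138  0.0311] T [0.0226 0.0001 0.0281]
tcp basket mm [  0.1685  99.213  250.8567]
axis basket [0.0028 0.8576 0.5144] theta 59.04578033412979 at grip z mm [ -0.0238 333.5934 269.8567] head end mm(L226) [ -0.6542 139.7816 153.6129]
px ([array([315.1079, 189.9252]), array([273.9677, 194.7227])], np.int32(181)) ([array([329.9037, 183.9639]), array([324.2384, 199.0893])], np.int32(87))
```

View pics/c9.png

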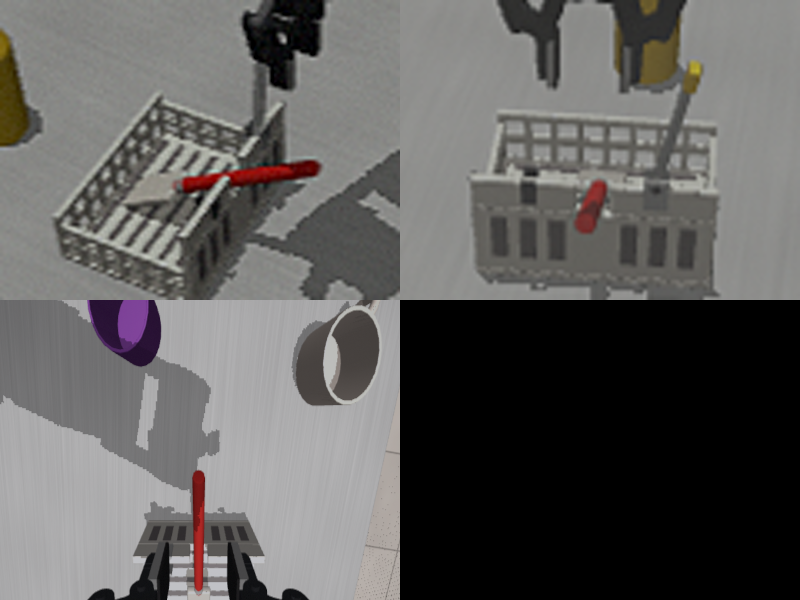

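The spatula rests in the notch at 31° slope (side crop: handle end (590,222), centred), head on the floor. The keeper still leans open at (675,120). Now I close the fingers and go round outside the keeper.

Emit:
{"api": "drive_tool", "payload": {"increments": [[[-1, 0, 0, 0, 0], [-1, 0, -0.03, 0, 0], [-1, -0.02, -0.08, 0, 0], [-1, -0.06, -0.13, 0, 0], [-1, -0.1, -0.175, 0, 0], [-1, -0.115, -0.195, 0, 0], [-1, -0.115, -0.195, 0.03, 0], [-1, -0.115, -0.195, 0.06, 0], [-1, -0.115, -0.195, 0.09, 0], [-1, -0.115, -0.195, 0.09, 0]]]}}

```text
clock: 18.0
position: [0.4892, -0.1209, 0.1953]
tcp_rot: [[-0.107, 0.994, -0.003], [0.994, 0.107, 0.001], [0.001, -0.002, -1.0]]
wrist_force: [0.4, -0.3, 0.8]
opening: -0.0002
finger_force: 0.0
```

```bash
cat > kl.py <<'E'
from h import *
import sys
np.set_printoptions(precision=4,suppress=True)
B=np.array([.6087,-.1388,0]);c,s=np.cos(np.radians(6.2)),np.sin(np.radians(6.2));R=np.array([[c,-s,0],[s,c,0],[0,0,1]])
st=r.observe();print(st['clock'],'tcp basket mm',1e3*R.T@(st['position']-B),st['opening'],'F',st['wrist_force'])
o=[]
for n in('scene','side'):
    cc=cap(n,n[:2]+sys.argv[1]+'.png');q=cv2.cvtColor(np.asarray(cc['pixels']),cv2.COLOR_RGB2HSV);m=((q[...,0]>18)&(q[...,0]<34)&(q[...,1]>120)&(q[...,2]>60)).astype(np.uint8)
    m[:,:235]=0;m[:100]=0
    k,l,t,ce=cv2.connectedComponentsWithStats(m);g=[(t[i,4],*ce[i]) for i in range(1,k) if 6<t[i,4]<150];print(n,g)
    if len(g)==1:o.append((cc,g[0][1],g[0][2]))
if len(o)==2:
    t=R.T@(tri(*o)-B);print('tip',t,'phi',np.arctan2(t[2]-.112,t[0]+.05))
E
python3 kl.py k0
```

```text
18.0 tcp basket mm [-116.8985   30.6596  195.3128] -0.0001547669382545913 F [ 0.3506 -0.2536  0.7751]
scene [(np.int32(26), np.float64(298.4230769230769), np.float64(149.96153846153845))]
side [(np.int32(31), np.float64(357.3225806451613), np.float64(153.03225806451613))]
tip [-0.0726  0.0263  0.212 ] phi 1.7929174960153982
```

Emit:
{"api": "drive_tool", "payload": {"increments": [[[-1, 0, 0.02, -0.002, 0], [-1, 0, 0.033, -0.004, 0], [-1, 0, 0.043, -0.006, 0], [-1, 0, 0.053, -0.008, 0], [-1, 0, 0.063, -0.008, 0], [-1, 0, 0.073, -0.008, 0], [-1, 0, 0.083, -0.008, 0], [-1, 0, 0.093, -0.008, 0], [-1, 0, 0.103, -0.008, 0], [-1, 0, 0.112, -0.008, 0], [-1, 0, 0.118, -0.008, 0], [-1, 0, 0.118, -0.008, 0]]]}}

```text
clock: 19.6
position: [0.5601, -0.1137, 0.2012]
tcp_rot: [[-0.107, 0.994, 0.0], [0.994, 0.107, -0.0], [-0.0, 0.0, -1.0]]
wrist_force: [-0.3, 0.6, 0.1]
opening: -0.0
finger_force: 0.0
```

```bash
python3 kl.py k1
```

```text
19.6 tcp basket mm [-45.6486  30.1807 201.23  ] -3.647608110747473e-05 F [-0.2883  0.5896  0.0513]
scene [(np.int32(24), np.float64(291.9583333333333), np.float64(158.25))]
side [(np.int32(12), np.float64(338.1666666666667), np.float64(131.91666666666666)), (np.int32(11), np.float64(348.27272727272725), np.float64(136.8181818181818)), (np.int32(70), np.float64(338.42857142857144), np.float64(149.34285714285716))]
```

Emit:
{"api": "drive_tool", "payload": {"increments": [[[-1, 0, 0.01, 0.003, 0], [-1, 0, 0.018, 0.007, 0], [-1, 0, 0.027, 0.011, 0], [-1, 0, 0.036, 0.015, 0], [-1, 0, 0.045, 0.02, 0], [-1, 0, 0.054, 0.025, 0], [-1, 0, 0.062, 0.031, 0], [-1, 0, 0.069, 0.037, 0], [-1, 0, 0.076, 0.044, 0], [-1, 0, 0.083, 0.052, 0], [-1, 0, 0.089, 0.059, 0], [-1, 0, 0.094, 0.066, 0]]]}}

```text
clock: 21.2
position: [0.6162, -0.1077, 0.1614]
tcp_rot: [[-0.107, 0.994, 0.0], [0.994, 0.107, -0.0], [-0.0, 0.0, -1.0]]
wrist_force: [0.0, 0.8, 1.1]
opening: 0.0002
finger_force: 0.3
```

```bash
python3 kl.py k2;python3 - <<'E'
from h import *
S=cap('scene');B=np.array([.6087,-.1388,0]);c,s=np.cos(np.radians(6.2)),np.sin(np.radians(6.2));R=np.array([[c,-s,0],[s,c,0],[0,0,1]])
for f in(75,60,45,37,30,22,15,0):
    a=np.radians(f);print(f,proj(S,B+R@[-.05+.105*np.cos(a),.03,.112+.105*np.sin(a)]))
E
```

```text
21.2 tcp basket mm [ 10.7757  30.0892 161.397 ] 0.00015107296405450526 F [0.019  0.8157 1.1449]
scene [(np.int32(25), np.float64(282.36), np.float64(181.84))]
side [(np.int32(14), np.float64(337.14285714285717), np.float64(142.92857142857142)), (np.int32(37), np.float64(313.7027027027027), np.float64(164.48648648648648))]
75 [291.93905473 159.54907625]
60 [288.17147892 167.25257112]
45 [285.06051273 175.79285207]
37 [283.76538594 180.43989736]
30 [282.87255709 184.44250541]
22 [282.1461663  188.84595523]
15 [281.77724586 192.47258865]
0 [281.8302527  199.24603038]
```

Emit:
{"api": "drive_tool", "payload": {"increments": [[[-1, 0, 0.005, 0.009, 0], [-1, 0, 0.01, 0.018, 0], [-1, 0, 0.014, 0.027, 0], [-1, 0, 0.017, 0.035, 0], [-1, 0, 0.02, 0.044, 0], [-1, 0, 0.022, 0.052, 0], [-1, 0, 0.023, 0.058, 0], [-1, 0, 0.023, 0.062, 0], [-1, 0, 0.023, 0.062, 0]]]}}

```text
clock: 22.48
position: [0.6294, -0.1062, 0.1243]
tcp_rot: [[-0.107, 0.994, -0.0], [0.994, 0.107, 0.0], [0.0, -0.0, -1.0]]
wrist_force: [0.4, 0.5, -0.5]
opening: -0.0002
finger_force: 0.0
```

Emit:
{"api": "drive_tool", "payload": {"increments": [[[-1, 0, 0, 0.004, 0], [-1, 0, 0, 0.006, 0], [-1, 0, 0, 0.008, 0], [-1, 0, 0, 0.008, 0]]]}}

```text
clock: 22.98
position: [0.6295, -0.1062, 0.1196]
tcp_rot: [[-0.107, 0.994, -0.0], [0.994, 0.107, -0.0], [-0.0, -0.0, -1.0]]
wrist_force: [-0.9, -1.1, 0.2]
opening: 0.0002
finger_force: 0.0
```

```bash
python3 kl.py k3
```

```text
22.975 tcp basket mm [ 24.2257  30.1136 119.5839] 0.00022486074444961067 F [-0.8984 -1.0877  0.2484]
scene [(np.int32(33), np.float64(281.030303030303), np.float64(198.12121212121212))]
side [(np.int32(34), np.float64(307.2352941176471), np.float64(180.11764705882354))]
tip [0.0543 0.0269 0.1155] phi 0.033253614982523556
```

Nearly home. I'll feel down for the stop in 1 mm steps.

Emit:
{"api": "drive_tool", "payload": {"increments": [[[-1, 0, 0, 0.002, 0], [-1, 0, 0, 0.004, 0], [-1, 0, 0, 0.005, 0], [-1, 0, 0, 0.005, 0]]]}}

```text
clock: 23.58
position: [0.6295, -0.1063, 0.1166]
tcp_rot: [[-0.107, 0.994, -0.0], [0.994, 0.107, -0.0], [-0.0, -0.0, -1.0]]
wrist_force: [-0.2, -0.6, 0.6]
opening: 0.0001
finger_force: 0.0
```

Emit:
{"api": "drive_tool", "payload": {"increments": [[[-1, 0, 0, 0.001, 0], [-1, 0, 0, 0.002, 0], [-1, 0, 0, 0.002, 0]]]}}

```text
clock: 23.95
position: [0.6296, -0.1063, 0.116]
tcp_rot: [[-0.107, 0.994, 0.0], [0.994, 0.107, -0.0], [-0.0, 0.0, -1.0]]
wrist_force: [-1.5, 0.3, 6.4]
opening: -0.0001
finger_force: 2.7
```

Emit:
{"api": "drive_tool", "payload": {"increments": [[[-1, 0, 0, 0.001, 0], [-1, 0, 0, 0.001, 0]]]}}

```text
clock: 24.2
position: [0.6296, -0.1063, 0.1159]
tcp_rot: [[-0.107, 0.994, 0.001], [0.994, 0.107, -0.0], [-0.0, 0.001, -1.0]]
wrist_force: [-3.5, 1.2, 9.6]
opening: -0.0005
finger_force: 4.9
```

Emit:
{"api": "drive_tool", "payload": {"increments": [[[-1, 0, 0, -0.01, 0], [-1, 0, 0, -0.04, 0], [-1, 0, 0, -0.1, 0], [-1, 0, 0, -0.16, 0], [-1, 0, 0, -0.22, 0], [-1, 0, 0, -0.25, 0], [-1, 0, 0, -0.25, 0], [-1, 0, 0, -0.25, 0]]]}}

```text
clock: 25.2
position: [0.6293, -0.1062, 0.2644]
tcp_rot: [[-0.107, 0.994, -0.001], [0.994, 0.107, 0.0], [0.0, -0.001, -1.0]]
wrist_force: [-0.3, 0.2, 0.4]
opening: -0.0003
finger_force: 0.0
```

```bash
python3 kl.py k4; python3 look.py k4; python3 - <<'E'
import cv2,numpy as np
a=cv2.imread('pics/sck4.png');b=cv2.imread('pics/sik4.png')
im=np.vstack([np.hstack([cv2.resize(x,(400,250)) for x in(a,b)]),np.hstack([cv2.resize(x,(400,300),interpolation=cv2.INTER_CUBIC) for x in(a[150:225,230:330],b[150:225,280:380])])])
cv2.imwrite('pics/ck4.png',im)
E
```

```text
25.2 tcp basket mm [ 23.9705  30.2035 264.3583] -0.0002815323542840229 F [-0.2927  0.1504  0.4049]
scene [(np.int32(33), np.float64(280.8787878787879), np.float64(199.0909090909091))]
side [(np.int32(34), np.float64(307.0882352941176), np.float64(181.05882352941177))]
tip [0.0549 0.0263 0.1115] phi -0.004406750377602484
25.4 [ 0.6294 -0.1062  0.264 ] 0.00036387616580983457 F [ 0.1689 -0.1212 -0.05  ] T [ 0.0141  0.0381 -0.0317]
tcp basket mm [ 24.1313  30.1391 264.0441]
axis basket [0.0005 0.8482 0.5296] theta 58.01942387273077 at grip z mm [ -0.7991 345.3352 283.0441] head end mm(L226) [ -0.907  153.6357 163.3473]
px ([array([315.105 , 189.7621]), array([288.7781, 193.3898])], np.int32(132)) ([array([329.6628, 185.2604]), array([324.2294, 199.0901])], np.int32(79))
```

View pics/ck4.png

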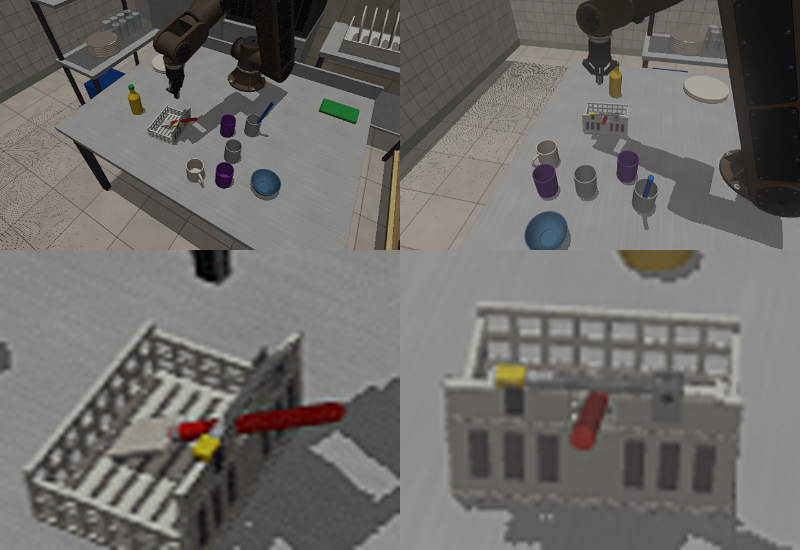

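The keeper lies level over the handle with its tip in the catch (lower right (510,375), phi ≈ 0). The spatula is in the notch, both pots are upright, the bystanders are in place and the arm is clear.

```bash
python3 -c "
from plant import r
print(r.finish_job())"
```

```text
the job is handed in; nothing more can be done
None
```

The red spatula is in the basket with its head on the floor and its handle in the notch, the keeper is closed in its catch, both pots are upright, and the job is handed in; `finish_job()` gave no verdict.

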